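# Roll a shaft onto the marking-out line

### The arm

A 6-joint arm with a two-finger parallel gripper is mounted at the origin on a cart in front of the work surface, level with it; the furniture and walls round the work are solid. World frame = base frame: x ahead of the robot, y to its left, z up, the work surface at z = 0. Lengths are in mm, angles in rad, forces in N, time in s.
With the tool pointing down it reaches from about 400 to 925 mm from the base axis. Payload 12.5 kg.
Tool frame: the origin (TCP) lies at the very end of the fingers, on their centre line; the grasp point (between the pads) lies 19 mm behind it; z points along the fingers, y is the line along which they close (so a half turn about z gives the same grasp; the last joint's range is limited). The gripper opens to 95 mm and grips with 3 to 60 N. Pads are 20 mm wide; open, the fingers measure 119 mm over their backs; the gripper's body (75 mm by 180 mm) begins 59 mm behind the grasp point.
Start: joints at [-1.211, 0.491, 1.559, -0, 1.092, -0.106], TCP at [280.736, -558.421, 214.661] pointing down, gripper open.
Joint ranges: [-3.1, 3.1], [-0.84, 2.19], [0.05, 2.79], [-1.13, 4.28], [0.06, 2.93], [-2.69, 2.69]. Speed limits (rad/s): [2.22, 2.22, 2.79, 3.14, 3.14, 3.14].

### API

Orientations are given as [roll, pitch, yaw] about the fixed x, y, z axes, in that order (R = Rz(yaw) Ry(pitch) Rx(roll)).
In Python, from cell import * gives the robot as it stands.
- The arm moves only by the tool jog_arm, never from a script. Its argument "targets" is a list of rows, each an object with "turn": the turn, a rotation vector about the world's x, y, z in degrees, a list of three; "slide": the shift along the world's x, y, z in mm, a list of three; "claw": the opening in per cent of the stroke, from 0 (shut) to 100 (fully open). In form: [{"turn": [wx, wy, wz], "slide": [x, y, z], "claw": claw}, ...]. A call has 1 to 5 rows; each row shifts and turns the commanded pose from where the row before left it; what a row does not reach is not made up. A row lasts 1/8 s, in which the tool goes at most 62.5 mm and 10.7 degrees, less where a joint would pass 70% of its speed; a pose out of reach is approached as far as the arm can. A call with a gripper value outside its range is refused whole. The fingers move at their own pace and stop on an object; the grip force is fixed at half the most. Time passes only in rows, so rows that do not move let the fingers close. It gives the time, the measured TCP pose, the force, the opening and the grip force at its end, in the units of the state.
- state(): the state, without advancing time (a new reading comes with each control period).
- read_camera(name): name is "side" or "top" or "wrist"; returns a dict with "frame" (384x512x3 uint8, blue, green, red), "mtx" (3x3 intrinsics, pixels), "R" (3x3) and "t" (3): a world point X has camera coordinates R X + t. Camera axes: x right, y down, z forward; pixel columns grow to the right and rows downward; lengths in mm; the calibration is good to about 2 mm. A picture is of the moment at which its call begins. There is no depth.
- job_done(): hands the job in; it is judged then, once.
Trained networks look in the newest picture that a camera, given by its name, has taken for a name from the list of things; names that differ only in an ending like _2 or _b are one class to them, and where a whole thing is asked for, a point or a joint stands for the part that bears it (a point fixed in the world has none). Each returns a list of dicts, best first, with "conf" (0 to 1); they miss things now and then, are a little off and sometimes report something else, mostly with a low value. They report only what shows in the picture. A call takes as long as a camera call.
- look_for(query, camera): "xy" ([column, row] in pixels, amid what is visible of it).
The state is a dict: "t": time; "joints": joint angles; "qvel": joint speeds; "tau": joint torques, N m; "eef_pos": TCP position; "tcp_rot": TCP orientation; "ft_force": force on the tool from outside, world axes, zero at the start; "moment": the same for the moment, N m; "opening": opening from 0.0 (shut) to 1.0 (fully open); "grip_force": force on a finger pad.
Only numpy, scipy, OpenCV 4.12 (cv2) and the standard library are available. Lean on these libraries where they do the work, as an engineer would, in place of code of your own. Each camera call takes 0.05 s, during which the arm holds its last target. There are 200 camera calls.

### The job

Roll the round steel shaft across the rubber mat until it lies squarely along the yellow line, not sticking out past either end of the line, and leave it resting there. Do it by pressing on the top of the shaft with the fingertips and pushing sideways, in as many strokes as you need: do not shove it from the side, and do not pinch or lift it. Leave the flat bar on the mat, the forged arm, the magnet square and the steel cap where they are.

Things in the scene. Friction and masses are not known exactly. Their poses are not given: they have to be found in the camera images.
- line (a point): Midpoint of the yellow line on the mat, on the mat's upper face, 4 mm above the table. The mat is black rubber, 300 x 260 x 4 mm, fixed to the table; the line runs along this point's x axis, 280 mm long and 6 mm wide (cross ticks at both ends); y lies across the line, z up.
- shaft_center (a point): Centre of the shaft, on its axis. The y axis is the shaft's axis; x and z turn as it rolls. Lying on the mat, this centre is 15.5 mm and the shaft's top 31 mm above the mat. It starts 50 to 85 mm to either side of the line, roughly parallel to it. Rolled by the top, the shaft advances half as far as the fingertips, so they run ahead across its top.
- shaft: Plain light-brown ground steel shaft, a cylinder 31 mm across and 200 mm long (small turned shoulder at one end), 0.6 to 1.05 kg. Origin on its surface, lowest at the start; it turns with the shaft. The rubber brakes rolling: let go at 30 mm/s, it stops within a few mm. Friction against fingers and mat is enough for it to roll without slipping.
- flat_bar: Bystander: loose flat steel bar, 20 x 150 x 6 mm, lying on the mat on the other side of the line from the shaft, roughly parallel to the line. Origin at the centre of its underside; its y axis is its length.
- forged_arm: Bystander: loose brown forged steel arm with one eye end, 34 x 121 x 38 mm, lying on the table beside the mat. Origin at the centre of its underside; its y axis is its length.
- magnet_square: Bystander: loose red welding magnet square with white faces, 85 x 85 x 17 mm, on the table beside the mat. Origin at the centre of its underside.
- cap: Bystander: loose brown stepped steel cap standing on its flange, 64 mm in diameter and 55 mm high, on the table beside the mat. Origin at the centre of its underside.

How it is judged (in metres and radians):
On the way:
1. the shaft, turned by the fingers on it, has rolled at least a sixth of a turn (angle between shaft_center's own z axis and vertical above 1.05 rad and contact force between the fingers and shaft above 0.2 N), for 0.05 s.
At the end, for the whole second after the job is handed in: The shaft lies at rest on the mat along the line: its centre within 7 mm of the line sideways and within 40 mm of the line's midpoint lengthwise (so neither end passes the end of the line), its axis within 0.1 rad of the line; each bystander within 20 mm of where it stood (y of shaft_center in the frame of line between -0.007 and 0.007 m and x of shaft_center in the frame of line between -0.04 and 0.04 m and z of shaft_center in the frame of line between 0.013 and 0.018 m and angle between the y axis of shaft_center and the x axis of line, either way round below 0.1 rad and linear speed of shaft below 0.01 m/s and distance of each of flat_bar, forged_arm, magnet_square, cap from where it was at the start of the episode below 0.02 m); the robot touches nothing.
It fails at once if the shaft is lifted (its centre rises more than 15 mm above its rolling height) (height (world z) of shaft_center above 0.0345 m).
It fails at once if the fingers push the shaft from its side or straddle it (the grasp point below 40 mm over the table, so the fingertips well below the shaft's top, while they touch it) (contact force between the fingers and shaft above 1 N and height (world z) of the grasp point below 0.04 m).
It fails at once if the flat bar, forged arm, magnet square or cap is moved by more than 20 mm (distance of any of flat_bar, forged_arm, magnet_square, cap from where it was at the start of the episode above 0.02 m).
It also fails if it takes over 51 s, if anything falls off the work surface, if the arm or the gripper's body presses on something with over 40 N, if the wrist force passes 120 N, or if a joint passes its speed limit or range.

## Working session

There is one attempt and no reset: what is moved stays moved. The work goes in short steps, Python scripts to look and compute and a tool call to move; the robot and the scene stay as the last step left them, time stands still between calls to the robot, and variables do not carry over. Pictures are saved under pics/ and viewed, at most 10 in all, crops included, and the job is handed in when it is done.

Besides the shell and the picture viewer there is one more tool, called after "Emit:" by a JSON object that holds its "fn" and its "kwargs". jog_arm: Moves the arm, as the interface text tells. Its arguments: {"type":"object","properties":{"targets":{"type":"array","items":{"type":"object","properties":{"turn":{"type":"array","items":{"type":"number"}},"slide":{"type":"array","items":{"type":"number"}},"claw":{"type":"number"}}}}},"required":["targets"]}

```bash
mkdir -p pics; python3 - <<'E'
from cell import *
import cv2,numpy as np
for c in ("top","side"):
    r=read_camera(c); cv2.imwrite(f"pics/{c}0.png",r["frame"]); np.savez(f"{c}0.npz",**r)
    print(c,r["mtx"].tolist(),r["R"].round(3).tolist(),r["t"].round(1).tolist())
    for q in ("shaft","flat_bar","forged_arm","magnet_square","cap","line"):
        print(q,[(d["xy"],round(d["conf"],2)) for d in look_for(q,c)][:2])
s=state();print(s["t"],s["eef_pos"],s["tcp_rot"],s["ft_force"])
E
```

```text
top [[414.9208177066111, 0.0, 254.16460591756467], [0.0, 414.9208177066111, 195.97260775972816], [0.0, 0.0, 1.0]] [[0.018, -1.0, -0.012], [-0.997, -0.017, -0.072], [0.072, 0.013, -0.997]] [-113.7, 548.9, 1049.2]
shaft [([281.8, 188.7], 0.73)]
flat_bar [([236.8, 191.9], 0.93)]
forged_arm [([323.3, 152.3], 0.58)]
magnet_square [([332.4, 210.8], 0.85)]
cap [([189.4, 200.8], 0.88)]
line [([237.0, 191.3], 0.62)]
side [[407.6028066599089, 0.0, 257.16170750237626], [0.0, 407.6028066599089, 197.5431986606766], [0.0, 0.0, 1.0]] [[-0.996, -0.085, 0.003], [-0.047, 0.516, -0.855], [0.071, -0.852, -0.518]] [547.8, 127.7, 768.0]
shaft [([257.6, 198.5], 0.89)]
flat_bar [([255.5, 228.8], 0.73)]
forged_arm [([224.6, 169.3], 0.75)]
magnet_square [([286.4, 174.1], 0.57)]
cap []
line [([250.6, 230.7], 0.58)]
0.7 [ 280.72222363 -558.41336799  214.65758181] [3.14151165e+00 1.04632108e-05 4.65791220e-01] [-0.18441214  1.04495619 -1.0959422 ]
```

View pics/top0.png

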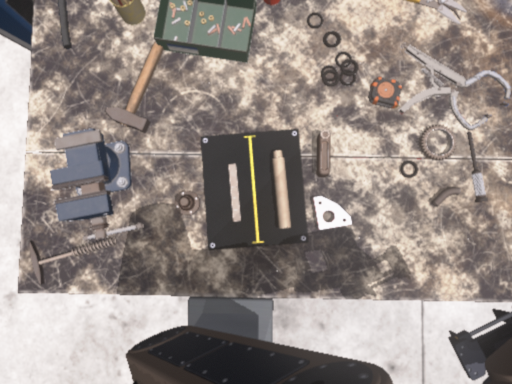

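View pics/side0.png

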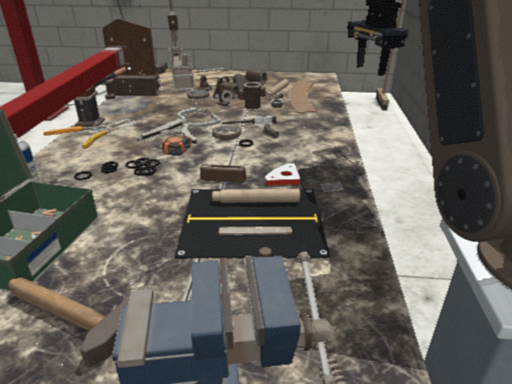

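The top view shows the mat, with the yellow line running (250,136) to (258,242), the shaft (278,150) to (284,229) on its right (−y) side, and the flat bar at (235,192). The side view agrees, with the line at row 218 and the shaft at row 196.

```bash
cat > h.py <<'E'
import cv2,numpy as np
def ray(r,px):
    d=r["R"].T@np.linalg.inv(r["mtx"])@np.array([px[0],px[1],1.]); return -r["R"].T@r["t"],d
def onz(r,px,z):
    c,d=ray(r,px); return c+d*(z-c[2])/d[2]
def tri(ra,pa,rb,pb):
    c1,d1=ray(ra,pa);c2,d2=ray(rb,pb)
    s=np.linalg.lstsq(np.c_[d1,-d2],c2-c1,rcond=None)[0]
    p,q=c1+d1*s[0],c2+d2*s[1]; return (p+q)/2,np.linalg.norm(p-q)
def blob(r,roi,kind):
    x0,y0,x1,y1=roi; f=r["frame"][y0:y1,x0:x1]; h=cv2.cvtColor(f,cv2.COLOR_BGR2HSV)
    m=cv2.inRange(h,(22,150,120),(35,255,255)) if kind=="line" else cv2.inRange(h,(5,30,75),(22,140,255))
    n,l,s,_=cv2.connectedComponentsWithStats(m); k=1+np.argmax(s[1:,4])
    ys,xs=np.nonzero(l==k); P=np.c_[xs+x0,ys+y0].astype(float)
    c=P.mean(0); u=np.linalg.svd(P-c,full_matrices=False)[2][0]; t=(P-c)@u
    a,b=c+u*t.min(),c+u*t.max()   # ends of the long axis
    return (a,b) if a[1]+a[0]*.01<b[1]+b[0]*.01 else (b,a)
E
python3 - <<'E'
from h import *
T=dict(np.load("top0.npz"));S=dict(np.load("side0.npz"))
out={}
for k,rt,rs in (("line",(240,128,268,250),(180,210,325,228)),("shaft",(268,140,296,238),(205,184,306,208))):
    a,b=blob(T,rt,k); c,d=blob(S,rs,k)
    if c[0]>d[0]: c,d=d,c
    print(k,a,b,c,d)
    for p,q in ((a,c),(b,d)): print(tri(T,p,S,q), onz(T,p,4 if k=="line" else 19.5))
    P,Q=[onz(T,p,4 if k=="line" else 19.5) for p in(a,b)]; print("mid",(P+Q)/2,"len",np.linalg.norm(P-Q),"ang",np.degrees(np.arctan2(*(P-Q)[1::-1])))
for n,p in (("bar",(236.8,191.9)),("arm",(323,152)),("mag",(332,211)),("cap",(187,201))): print(n,onz(T,p,10))
E
```

```text
Traceback (most recent call last):
  File "h.py", line 13, in blob
    n,l,s,_=cv2.connectedComponentsWithStats(m); k=1+np.argmax(s[1:,4])
                                                     ~~~~~~~~~^^^^^^^^^
ValueError: attempt to get argmax of an empty sequence
```

```bash
cat > m.py <<'E'
from h import *
T=dict(np.load("top0.npz"));S=dict(np.load("side0.npz"))
H=lambda r,x,y:cv2.cvtColor(r["frame"],cv2.COLOR_BGR2HSV)[y,x].tolist()
print([H(T,x,190) for x in range(251,258)],[H(T,x,190) for x in range(273,290)],[H(S,250,y) for y in range(188,224,2)])
for k,rt,rs in (("line",(240,128,268,250),(180,210,325,228)),("shaft",(268,140,296,238),(205,184,306,208))):
    a,b=blob(T,rt,k); c,d=blob(S,rs,k)
    if c[0]>d[0]: c,d=d,c
    print(k,a,b,c,d)
    for p,q in ((a,c),(b,d)): print(tri(T,p,S,q), onz(T,p,4 if k=="line" else 19.5))
    P,Q=[onz(T,p,4 if k=="line" else 19.5) for p in(a,b)]; print("mid",(P+Q)/2,"len",np.linalg.norm(P-Q),"ang",np.degrees(np.arctan2(*(P-Q)[1::-1])))
for n,p in (("bar",(236.8,191.9)),("arm",(323,152)),("mag",(332,211)),("cap",(187,201))): print(n,onz(T,p,10))
E
sed -i 's/(22,150,120),(35,255,255)/(18,165,110),(38,255,255)/' h.py; python3 m.py
```

```text
[[24, 60, 81], [26, 130, 171], [28, 135, 244], [28, 134, 246], [26, 130, 173], [24, 59, 82], [10, 24, 65]] [[15, 29, 53], [8, 35, 58], [13, 52, 88], [13, 56, 132], [14, 58, 163], [14, 56, 187], [14, 56, 205], [13, 57, 220], [15, 53, 226], [15, 52, 229], [14, 54, 227], [13, 58, 221], [13, 60, 208], [13, 60, 182], [13, 56, 133], [13, 31, 75], [6, 19, 66]] [[11, 36, 100], [17, 58, 199], [19, 57, 188], [17, 56, 167], [17, 56, 136], [18, 58, 115], [17, 68, 94], [19, 38, 53], [135, 20, 25], [42, 40, 32], [100, 17, 45], [90, 20, 38], [83, 21, 48], [105, 22, 46], [22, 118, 84], [26, 176, 255], [16, 52, 54], [68, 22, 46]]Traceback (most recent call last):
  File "m.py", line 6, in <module>
    a,b=blob(T,rt,k); c,d=blob(S,rs,k)
        ~~~~^^^^^^^^
  File "h.py", line 13, in blob
    n,l,s,_=cv2.connectedComponentsWithStats(m); k=1+np.argmax(s[1:,4])
                                                     ~~~~~~~~~^^^^^^^^^
    return _wrapfunc(a, 'argmax', axis=axis, out=out, **kwds)
    return bound(*args, **kwds)
ValueError: attempt to get argmax of an empty sequence
```

```bash
sed -i 's/(18,165,110),(38,255,255)/(20,95,120),(38,255,255)/;s/(5,30,75)/(5,30,85)/' h.py; sed -i '/H(T/d' m.py; python3 m.py
```

```text
line [249.26763285 134.97943407] [257.55913879 242.88018982] [186.99438229 218.08079989] [316.99984871 217.89445258]
(array([712.11240461, -88.36899907,   4.63443609]), np.float64(1.6399036791489254)) [713.08485073 -88.23599015   4.        ]
(array([ 429.073115  , -114.88142063,    4.35221849]), np.float64(2.376021219905945)) [ 430.24526719 -114.9585464     4.        ]
mid [ 571.66505896 -101.59726828    4.        ] len 284.09914647674503 ang 5.397258114220746
shaft [277.12997754 148.98695894] [285.09690197 228.3916104 ] [211.95735571 194.7110678 ] [299.09478605 193.08764094]
(array([ 670.80370453, -161.69869572,   23.05429617]), np.float64(4.870478708587706)) [ 673.93586878 -161.61612125   19.5       ]
(array([ 468.47087958, -184.45608395,   24.44085002]), np.float64(1.0927284326378381)) [ 468.9936009  -184.78451258   19.5       ]
mid [ 571.46473484 -173.20031692   19.5       ] len 206.24768488227687 ang 6.449811995695754
bar [561.31386904 -58.75826328  10.        ]
arm [ 669.6172676  -281.83811527   10.        ]
mag [ 515.90796767 -305.93558662   10.        ]
cap [535.41922858  70.2692684   10.        ]
```

Emit:
{"fn": "jog_arm", "kwargs": {"targets": [{"turn":[0,0,7],"slide":[29,38,0],"claw":100},{"turn":[0,0,7],"slide":[29,38,0],"claw":100},{"turn":[0,0,7],"slide":[29,38,0],"claw":100},{"turn":[0,0,7],"slide":[29,38,0],"claw":100},{"turn":[0,0,7],"slide":[29,38,0],"claw":100}]}}

```text
t: 1.32
eef_pos: [426.5, -367.2, 214.8]
tcp_rot: [3.141, 0.0, 1.081]
ft_force: [0.6, -0.4, -0.8]
opening: 0.999
grip_force: 0.0
```

Emit:
{"fn": "jog_arm", "kwargs": {"targets": [{"turn":[0,0,7],"slide":[29,38,-20],"claw":100},{"turn":[0,0,7],"slide":[29,38,-20],"claw":100},{"turn":[0,0,7],"slide":[29,38,-20],"claw":100},{"turn":[0,0,7],"slide":[29,38,-20],"claw":100},{"turn":[0,0,7],"slide":[29,38,-20],"claw":100}]}}

```text
t: 1.95
eef_pos: [571.7, -177.2, 114.2]
tcp_rot: [3.141, 0.0, 1.691]
ft_force: [0.5, -1.4, -0.0]
opening: 0.998
grip_force: 0.0
```

Emit:
{"fn": "jog_arm", "kwargs": {"targets": [{"turn":[0,0,0],"slide":[0,0,0],"claw":100}]}}

```text
t: 2.08
eef_pos: [571.5, -175.8, 113.1]
tcp_rot: [-3.14, -0.001, 1.692]
ft_force: [0.0, 0.0, -0.2]
opening: 1.002
grip_force: 0.0
```

```bash
python3 - <<'E'
from cell import *
from h import *
r=read_camera("wrist"); np.savez("w1.npz",**r); cv2.imwrite("pics/w1.png",r["frame"])
s=state();print(s["t"],s["eef_pos"],s["tcp_rot"],s["ft_force"])
C=-r["R"].T@r["t"];print(C, r["R"].round(2).tolist())
for p in ((520,-180,35),(624,-170,35),s["eef_pos"]):
    q=r["mtx"]@(r["R"]@np.array(p)+r["t"]); print(p,q[:2]/q[2])
E
```

```text
2.125 [ 571.04101469 -177.26419679  113.9859915 ] [-3.14061208e+00 -5.27475475e-04  1.68944051e+00] [0.4335039  0.10348463 0.14127144]
[562.80495367 -97.00432238 284.37422076] [[0.99, 0.12, -0.0], [0.12, -0.95, 0.28], [0.03, -0.28, -0.96]]
(520, -180, 35) [197.36325316 196.91213246]
(624, -170, 35) [311.47372514 199.80231066]
[ 571.04101469 -177.26419679  113.9859915 ] [252.42321047 237.87793738]
```

View pics/w1.png

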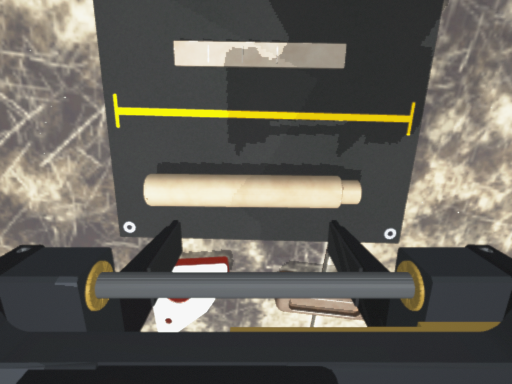

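The wrist view shows the line (117,110)–(411,118), the shaft (145,190)–(361,192), and both fingertips (about (178,225) and (333,225)) a little behind it.

```bash
cat > w.py <<'E'
import sys
from h import *
def meas(r,ry=None):
    """line and shaft axis from one wrist picture: middle, angle; offsets in the line's frame"""
    h=cv2.cvtColor(r["frame"],cv2.COLOR_BGR2HSV)
    def comps(m,minA):
        n,l,s,_=cv2.connectedComponentsWithStats(m); return [(s[k],np.argwhere(l==k)[:,::-1]) for k in range(1,n) if s[k,4]>minA]
    yl=max(comps(cv2.inRange(h,(20,130,110),(38,255,255)),100),key=lambda c:c[0][2]) 
    P=np.array([onz(r,p,4) for p in yl[1][::3]])
    def axis(P):
        t=P[:,0]; u=np.polyfit(P[:,0],P[:,1],1); return t.min(),t.max(),u
    a,b,u=axis(P); 
    sh=[c for c in comps(cv2.inRange(h,(5,25,90),(26,130,255)),1500) if c[0][1]<240]
    return (a,b,u),sh
if __name__=="__main__":
    r=dict(np.load(sys.argv[1])); (a,b,u),sh=meas(r)
    xm=(a+b)/2; print("line x",a,b,"mid",xm,np.polyval(u,xm),"ang",np.degrees(np.arctan(u[0])))
    C=-r["R"].T@r["t"]
    for s,p in sh:
        x0,y0,w,hh,_=s; print("blob",s)
        # silhouette edges per column -> tangent planes: bisect the edge directions, cut at axis height 19.5
        out=[]
        for c in range(x0+8,x0+w-8,6):
            q=p[p[:,0]==c][:,1]
            if len(q)<10: continue
            d=[(lambda v:v/np.linalg.norm(v))(ray(r,(c,e))[1]) for e in (q.min()-.5,q.max()+.5)]
            m=d[0]+d[1]; out.append(C+m*(19.5-C[2])/m[2])
        out=np.array(out)
        if len(out)<5: continue
        for _ in range(3):
            v=np.polyfit(out[:,0],out[:,1],1); e=abs(out[:,1]-np.polyval(v,out[:,0])); out=out[e<max(1.5,2*np.median(e))]
        A,B=onz(r,(x0,y0+hh/2),19.5),onz(r,(x0+w,y0+hh/2),19.5)
        m=(A+B)/2; m[1]=np.polyval(v,m[0]); d=m[:2]-np.array([xm,np.polyval(u,xm)]); t=np.arctan(u[0])
        print(" mid",m,"len",np.linalg.norm(A-B),"ang",np.degrees(np.arctan(v[0])),"along",d@[np.cos(t),np.sin(t)],"across",d@[-np.sin(t),np.cos(t)])
E
python3 w.py w1.npz
```

```text
line x 430.0678403936715 713.019815713882 mid 571.5438280537768 -100.95101396342493 ang 5.439652820942971
blob [    0     0   120   257 18871]
 mid [ 389.17856353 -131.11963993   19.5       ] len 109.10787891006851 ang 14.867629488272593 along -184.40390417286025 across -12.745031314975828
blob [  360     0   152   272 20160]
 mid [ 729.66910967 -157.63212305   19.5       ] len 138.52642359737663 ang 57.60980962578078 along 152.03996403254425 across -71.41569960487585
blob [ 173   40  174   29 3564]
 mid [561.64120355 -52.48370007  19.5       ] len 147.32413772734503 ang 6.260255133984204 along -5.263458898858993 across 49.18778800162199
blob [ 143  174  219   35 6877]
 mid [ 569.75012884 -172.64201061   19.5       ] len 211.42043910217728 ang 6.297333432084928 along -8.581733778287079 across -71.1981053335056
blob [ 179  238  158   34 2651]
 mid [ 583.5855971  -239.07543846   19.5       ] len 163.1102755774818 ang 0.2993393151433097 along -1.1062812404492492 across -138.64392156185502
```

Emit:
{"fn": "jog_arm", "kwargs": {"targets": [{"turn":[0,0,-0.5],"slide":[0,-3,-40],"claw":100},{"turn":[0,0,0],"slide":[0,0,-30],"claw":100},{"turn":[0,0,0],"slide":[0,0,-6],"claw":100},{"turn":[0,0,0],"slide":[0,0,-2],"claw":100},{"turn":[0,0,0],"slide":[0,0,0],"claw":100}]}}

```text
t: 2.75
eef_pos: [571.1, -181.9, 37.8]
tcp_rot: [3.14, 0.001, 1.678]
ft_force: [0.5, -0.6, 0.2]
opening: 1.001
grip_force: 0.0
```

Emit:
{"fn": "jog_arm", "kwargs": {"targets": [{"turn":[0,0,0],"slide":[0,0,-1],"claw":100},{"turn":[0,0,0],"slide":[0,0,0],"claw":100}]}}

```text
t: 3.0
eef_pos: [570.9, -181.5, 36.1]
tcp_rot: [3.141, 0.0, 1.679]
ft_force: [0.8, 0.1, -0.5]
opening: 1.001
grip_force: 0.0
```

Emit:
{"fn": "jog_arm", "kwargs": {"targets": [{"turn":[0,0,0],"slide":[0,0,-1],"claw":100},{"turn":[0,0,0],"slide":[0,0,0],"claw":100}]}}

```text
t: 3.25
eef_pos: [570.9, -181.5, 35.2]
tcp_rot: [3.141, 0.0, 1.679]
ft_force: [-1.2, 0.4, 5.5]
opening: 0.999
grip_force: 2.6
```

Emit:
{"fn": "jog_arm", "kwargs": {"targets": [{"turn":[0,0,0],"slide":[0,0,-1],"claw":100},{"turn":[0,0,0],"slide":[0,0,0],"claw":100}]}}

```text
t: 3.5
eef_pos: [571.0, -181.7, 34.9]
tcp_rot: [3.141, 0.001, 1.679]
ft_force: [-3.8, -1.0, 13.4]
opening: 1.0
grip_force: 6.9
```

Emit:
{"fn": "jog_arm", "kwargs": {"targets": [{"turn":[0,0,0],"slide":[-0.2,2,-0.5],"claw":100},{"turn":[0,0,0],"slide":[-0.6,5,0],"claw":100},{"turn":[0,0,0],"slide":[-0.9,8,0],"claw":100},{"turn":[0,0,0],"slide":[-0.9,8,0],"claw":100},{"turn":[0,0,0],"slide":[-0.6,5,0],"claw":100}]}}

```text
t: 4.12
eef_pos: [567.9, -153.6, 34.9]
tcp_rot: [3.14, 0.001, 1.679]
ft_force: [-4.1, -1.1, 19.0]
opening: 0.998
grip_force: 9.4
```

Emit:
{"fn": "jog_arm", "kwargs": {"targets": [{"turn":[0,0,0],"slide":[-0.3,2,0],"claw":100},{"turn":[0,0,0],"slide":[0,0,0],"claw":100}]}}

```text
t: 4.38
eef_pos: [567.7, -151.6, 34.9]
tcp_rot: [3.14, 0.001, 1.679]
ft_force: [-3.7, 0.6, 19.3]
opening: 0.999
grip_force: 9.6
```

```bash
cat > snap.py <<'E'
import sys
from cell import *
from h import *
r=read_camera("wrist"); np.savez(sys.argv[1]+".npz",**r); cv2.imwrite(f"pics/{sys.argv[1]}.png",r["frame"])
s=state();print(s["t"],s["eef_pos"].round(1),s["ft_force"].round(1))
E
python3 snap.py w2; python3 w.py w2.npz
```

```text
4.425 [ 567.7 -151.6   34.9] [-4.5  0.7 19.2]
line x 429.5259601046345 713.9243646433031 mid 571.7251623739688 -101.09796065208528 ang 5.443364703567206
blob [   0    0   73  257 8277]
 mid [ 422.88503933 -124.49027185   19.5       ] len 46.51217741842008 ang -66.52667735155457 along -150.38795787731127 across -9.167582841129768
blob [ 456   18   56  240 5700]
 mid [ 708.96191868 -193.28818459   19.5       ] len 36.172426069791754 ang 82.24921911850168 along 127.8725515672078 across -104.79301134178365
blob [ 140   56  240   35 5732]
 mid [560.91823165 -51.92920978  19.5       ] len 145.5019448157349 ang 6.082723382542407 along -6.0939609247532145 across 49.97218680791037
blob [  101   212   303    46 11084]
 mid [ 567.84734311 -157.66588656   19.5       ] len 215.72633894186245 ang 6.210795395540859 along -9.22646643202679 across -55.94497333377802
```

View pics/w2.png

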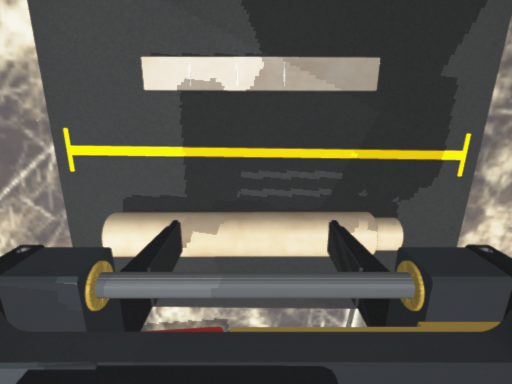

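The shaft rolled 15 mm and stayed square: it now lies at rows 212–258, with the fingertips on top near (178,225) and (333,225). I'll repeat with slightly longer strokes.

Emit:
{"fn": "jog_arm", "kwargs": {"targets": [{"turn":[0,0,0],"slide":[0,0,10],"claw":100},{"turn":[0,0,0],"slide":[1.6,-15,0],"claw":100},{"turn":[0,0,0],"slide":[0,0,0],"claw":100},{"turn":[0,0,0],"slide":[0,0,-7],"claw":100},{"turn":[0,0,0],"slide":[0,0,-3],"claw":100}]}}

```text
t: 5.05
eef_pos: [569.0, -166.8, 34.4]
tcp_rot: [3.141, 0.001, 1.679]
ft_force: [-12.3, -2.2, 47.6]
opening: 0.998
grip_force: 23.4
```

Emit:
{"fn": "jog_arm", "kwargs": {"targets": [{"turn":[0,0,0],"slide":[0,0,0],"claw":100},{"turn":[0,0,0],"slide":[-0.2,2,0],"claw":100},{"turn":[0,0,0],"slide":[-0.7,6,0],"claw":100},{"turn":[0,0,0],"slide":[-0.9,8,0],"claw":100},{"turn":[0,0,0],"slide":[-0.9,8,0],"claw":100}]}}

```text
t: 5.68
eef_pos: [566.2, -142.6, 34.8]
tcp_rot: [3.14, 0.001, 1.679]
ft_force: [-6.9, -1.7, 26.6]
opening: 0.998
grip_force: 13.4
```

Emit:
{"fn": "jog_arm", "kwargs": {"targets": [{"turn":[0,0,0],"slide":[-0.7,6,0],"claw":100},{"turn":[0,0,0],"slide":[-0.3,3,0],"claw":100},{"turn":[0,0,0],"slide":[-0.1,1,0],"claw":100},{"turn":[0,0,0],"slide":[0,0,0],"claw":100}]}}

```text
t: 6.18
eef_pos: [565.1, -132.5, 34.8]
tcp_rot: [3.141, 0.001, 1.679]
ft_force: [-6.3, -0.2, 27.4]
opening: 1.001
grip_force: 13.7
```

```bash
python3 snap.py w3; python3 w.py w3.npz
```

```text
6.225 [ 565.1 -132.5   34.8] [-7.1 -0.6 28.4]
line x 429.6027560427296 713.9231448306954 mid 571.7629504367125 -101.20423314673081 ang 5.49835897718869
blob [   0    0   72  257 7898]
 mid [ 420.01793622 -105.67490995   19.5       ] len 45.891908892363865 ang -63.10311469951069 along -151.47519469376314 across 10.089681950791823
blob [ 458   28   54  230 5228]
 mid [ 707.95051309 -167.62428438   19.5       ] len 34.99564644152619 ang 82.0040442889358 along 129.19676973195004 across -79.16356559835644
blob [ 144   88  234   34 6533]
 mid [561.04528723 -50.97043732  19.5       ] len 146.01237456117525 ang 5.897203843992646 along -5.855086799734839 across 51.02960421783424
blob [  102   215   303    45 10796]
 mid [ 566.14596617 -140.6199297    19.5       ] len 216.16116744059147 ang 6.173359269738709 along -9.367843575885288 across -38.69613874225077
```

Emit:
{"fn": "jog_arm", "kwargs": {"targets": [{"turn":[0,0,0],"slide":[0,0,10],"claw":100},{"turn":[0,0,0],"slide":[1.8,-17,0],"claw":100},{"turn":[0,0,0],"slide":[0,0,-4],"claw":100},{"turn":[0,0,0],"slide":[0,0,-3],"claw":100},{"turn":[0,0,0],"slide":[0,0,-2],"claw":100}]}}

```text
t: 6.85
eef_pos: [566.6, -149.6, 34.7]
tcp_rot: [-3.141, 0.0, 1.679]
ft_force: [-8.5, -2.0, 30.6]
opening: 1.002
grip_force: 14.8
```

Emit:
{"fn": "jog_arm", "kwargs": {"targets": [{"turn":[0,0,0],"slide":[0,0,0],"claw":100},{"turn":[0,0,0],"slide":[-0.2,2,0],"claw":100},{"turn":[0,0,0],"slide":[-0.7,6,0],"claw":100},{"turn":[0,0,0],"slide":[-0.9,8,0],"claw":100},{"turn":[0,0,0],"slide":[-0.9,8,0],"claw":100}]}}

```text
t: 7.48
eef_pos: [563.9, -125.3, 34.9]
tcp_rot: [3.142, 0.0, 1.679]
ft_force: [-4.9, -1.0, 17.4]
opening: 1.001
grip_force: 8.2
```

Emit:
{"fn": "jog_arm", "kwargs": {"targets": [{"turn":[0,0,0],"slide":[-0.7,6,0],"claw":100},{"turn":[0,0,0],"slide":[-0.3,3,0],"claw":100},{"turn":[0,0,0],"slide":[-0.1,1,0],"claw":100},{"turn":[0,0,0],"slide":[0,0,0],"claw":100}]}}

```text
t: 7.98
eef_pos: [562.8, -115.2, 34.9]
tcp_rot: [-3.141, 0.0, 1.679]
ft_force: [-4.7, -0.2, 17.4]
opening: 1.002
grip_force: 8.4
```

```bash
python3 snap.py w4; python3 w.py w4.npz | tail -4
```

```text
8.025 [ 562.8 -115.2   34.9] [-5.2 -0.4 16.3]
blob [ 148  116  227   32 6185]
 mid [560.86965408 -50.11848966  19.5       ] len 145.516275132686 ang 6.10087842584012 along -5.607867396731002 across 51.98880880898742
blob [  103   215   303    45 10769]
 mid [ 564.40725132 -123.30892317   19.5       ] len 216.3426309805817 ang 6.1159188676274105 along -9.065502858143601 across -21.205445805700567
```

Emit:
{"fn": "jog_arm", "kwargs": {"targets": [{"turn":[0,0,0],"slide":[0,0,10],"claw":100},{"turn":[0,0,0],"slide":[1.8,-17,0],"claw":100},{"turn":[0,0,0],"slide":[0,0,-4],"claw":100},{"turn":[0,0,0],"slide":[0,0,-4],"claw":100},{"turn":[0,0,0],"slide":[0,0,-2],"claw":100}]}}

```text
t: 8.65
eef_pos: [564.7, -132.6, 34.6]
tcp_rot: [-3.141, 0.0, 1.679]
ft_force: [-7.3, -2.1, 28.7]
opening: 1.0
grip_force: 14.6
```

Emit:
{"fn": "jog_arm", "kwargs": {"targets": [{"turn":[0,0,0],"slide":[0,0,0],"claw":100},{"turn":[0,0,0],"slide":[-0.2,2,0],"claw":100},{"turn":[0,0,0],"slide":[-0.7,6,0],"claw":100},{"turn":[0,0,0],"slide":[-0.9,8,0],"claw":100},{"turn":[0,0,0],"slide":[-0.9,8,0],"claw":100}]}}

```text
t: 9.28
eef_pos: [562.0, -108.2, 35.0]
tcp_rot: [3.141, 0.0, 1.679]
ft_force: [-4.2, -0.9, 16.4]
opening: 1.002
grip_force: 8.1
```

Emit:
{"fn": "jog_arm", "kwargs": {"targets": [{"turn":[0,0,0],"slide":[-0.7,6,0],"claw":100},{"turn":[0,0,0],"slide":[-0.3,3,0],"claw":100},{"turn":[0,0,0],"slide":[-0.1,1,0],"claw":100},{"turn":[0,0,0],"slide":[0,0,0],"claw":100}]}}

```text
t: 9.78
eef_pos: [560.8, -98.2, 34.9]
tcp_rot: [3.142, 0.0, 1.679]
ft_force: [-5.6, -0.6, 17.1]
opening: 0.999
grip_force: 8.3
```

```bash
python3 snap.py w5; python3 w.py w5.npz | tail -4
```

```text
9.825 [560.8 -98.3  34.9] [-5.6 -0.1 16.6]
blob [ 151  142  221   31 5758]
 mid [560.85167314 -49.13596994  19.5       ] len 145.25863804868396 ang 6.026058150895649 along -85.73604977337124 across 151.00780277412207
blob [  103   214   302    46 10681]
 mid [ 562.10727255 -105.96902537   19.5       ] len 215.51591492774145 ang 6.286766661507976 along -91.66983618166044 across 94.47141716605506
```

Emit:
{"fn": "jog_arm", "kwargs": {"targets": [{"turn":[0,0,0],"slide":[0,0,10],"claw":100},{"turn":[0,0,0],"slide":[1.3,-12,0],"claw":100},{"turn":[0,0,0],"slide":[0,0,-4],"claw":100},{"turn":[0,0,0],"slide":[0,0,-4],"claw":100},{"turn":[0,0,0],"slide":[0,0,-2],"claw":100}]}}

```text
t: 10.45
eef_pos: [562.2, -110.5, 34.8]
tcp_rot: [-3.141, 0.0, 1.679]
ft_force: [-8.8, -0.2, 33.1]
opening: 1.002
grip_force: 16.2
```

Emit:
{"fn": "jog_arm", "kwargs": {"targets": [{"turn":[0,0,0],"slide":[0,0,0],"claw":100},{"turn":[0,0,0],"slide":[-0.2,2,0],"claw":100},{"turn":[0,0,0],"slide":[-0.4,4,0],"claw":100},{"turn":[0,0,0],"slide":[-0.2,2,0],"claw":100},{"turn":[0,0,0],"slide":[0,0,0],"claw":100}]}}

```text
t: 11.08
eef_pos: [561.3, -102.2, 34.9]
tcp_rot: [-3.141, 0.0, 1.679]
ft_force: [-5.7, 0.2, 16.8]
opening: 1.0
grip_force: 8.5
```

Emit:
{"fn": "jog_arm", "kwargs": {"targets": [{"turn":[0,0,0],"slide":[0,0,0],"claw":100},{"turn":[0,0,0],"slide":[0,0,5],"claw":100},{"turn":[0,0,0],"slide":[0,0,30],"claw":100},{"turn":[0,0,0],"slide":[3,-30,40],"claw":100},{"turn":[0,0,0],"slide":[0,0,0],"claw":100}]}}

```text
t: 11.7
eef_pos: [565.9, -134.0, 111.4]
tcp_rot: [3.137, 0.002, 1.677]
ft_force: [-0.1, -0.4, -1.2]
opening: 0.998
grip_force: 0.0
```

```bash
python3 snap.py w6; python3 w.py w6.npz | tail -6
```

```text
11.75 [ 564.8 -133.   109.7] [-0.2  0.3 -0.2]
blob [  400     0   112   258 17384]
 mid [741.36795218 -64.48243108  19.5       ] len 101.43846983718093 ang 1.9048516818216945 along 54.96292778250685 across 219.26507846922325
blob [ 174   92  167   25 3401]
 mid [560.83733284 -51.02225871  19.5       ] len 146.90323813903595 ang 6.143357158827275 along -122.58894185806106 across 254.5894941836701
blob [ 139  144  249   35 7474]
 mid [ 572.08096248 -100.29284916   19.5       ] len 231.6168743700192 ang 6.229456458578639 along -117.42333888168774 across 204.31696852877994
```

View pics/w6.png

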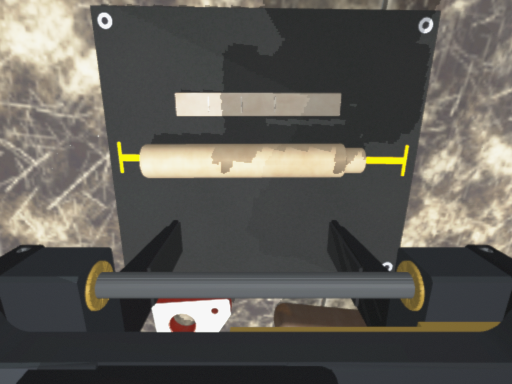

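The shaft lies over the line, its middle near (253,161) between the yellow ends at (121,157) and (405,160). It is about 1 mm off sideways and under 1° off in angle, and the gripper is clear.

```bash
python3 -c "
from cell import *
print(job_done())"
```

```text
the job is handed in; nothing more can be done
None
```

I rolled the shaft onto the yellow line in five top strokes and handed the job in: by the last wrist picture it lay about 1 mm off the line and under 1° out of square, the bystanders looked unmoved, and no verdict was reported back.

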